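# Load the macro stage and bring up the lamp

## Task

Get the close-up shot ready. First slide the specimen tray under the roof of the light hood, fully home and square against the back stop, without touching the roof; then turn the dial sunk in the lamp controller clockwise until its pointed end points at the raised mark on the rim. Leave the other things on the bench where they are.

Things in the scene. Friction and masses are not known exactly. Their poses are not given: they have to be found in the camera images.
- tray: Specimen tray, a loose aluminium sled of about 0.4 kg flat on the bench, 200 mm long, 8 mm thick. Origin: underside, below the middle of its fin handle; x points along the tray from fin to specimen, into the hood; z up. It spans x -30 to 170 mm: a tongue 40 mm wide under the fin, then from x = 50 a plate 104 mm wide.
- tray_fin (a point): Middle of the top edge of the tray's handle, an upright fin 50 mm long (along the tray's x), 12 mm thick, its top 54 mm above the bench; it stands on the 8 mm thick tongue.
- tray_specimen (a point): Top of the faceted stone specimen fixed on the tray's plate (tray x = 115 mm), 64 mm above the bench.
- hood: Light hood fixed to the bench: corner posts, low side rails and a low back stop under a flat white roof; a camera behind it (x 235 to 450 mm, 145 mm high) looks in. Origin: on the bench, exactly where the tray's origin is when the tray is home and its x axis lies along the hood's. x points into the hood. Posts and rails, from x = 82 mm on, leave 126 mm between them.
- hood_stop (a point): Middle of the top edge of the back stop's face, 170 mm along the hood's x, 30 mm above the bench; the leading edge of the tray meets this face when it is home.
- roof: The hood's roof, fixed, same origin and axes as the hood: x from 80 to 200 mm, y from -75 to 75 mm, underside 80 mm and top 98 mm above the bench. The specimen passes 16 mm below it when the tray lies flat.
- controller: Lamp controller, a grey box fixed to the bench, 140 x 140 mm, 86 mm high, with a square well 88 x 88 mm, 42 mm deep, in the middle of its top; the dial stands in the well. Walls 26 mm, well floor 44 mm above the bench. Origin: centre of its underside, on the dial's axis; its x axis points towards the mark; z up.
- mark (a point): Top of the mark, a raised black bar 24 x 10 x 8 mm on the controller's rim, 57 mm from the dial's axis, 94 mm above the bench.
- dial_top (a point): Centre of the dial's top, 79 mm above the bench, 7 mm below the rim. Turns with the dial, its x along the pointed end. Dial: black bar knob 60 mm long (28 mm from axis to blunt end, 32 mm to pointed end, which has a thin metal line on top), 14 mm thick, grip 52 to 79 mm above the bench. The well leaves 37 mm beside the bar: open the fingers only part way.
- dial (a joint): Angle of the dial in rad, growing clockwise seen from above, range 0 to 2.8; at 1.6 the pointed end points exactly at the mark. It starts between 0.1 and 0.6, has light friction (0.05 N m) and stays where it is left.
- spare_lens: Spare lens standing upright, black cylinder 68 mm wide, 95 mm tall, loose. A bystander. Origin: centre of its foot.
- lens_cap: Black lens cap lying flat, 68 mm wide, 14 mm high, loose. A bystander. Origin: centre of its foot.
- screwdriver: Screwdriver lying on the bench, loose. A bystander. Origin: near its middle, on the bench.
- jar: Glass specimen jar 60 mm wide, 80 mm tall, loose. A bystander. Origin: centre of its foot.
- post: Steel optical post on a round 60 mm foot, 115 mm tall, loose. A bystander. Origin: centre of its foot.
- tripod: Mini tripod, 145 mm tall, feet spread 130 mm, loose. A bystander. Origin: centre of its foot.
- parts_bin: Open grey parts bin 120 x 90 x 40 mm, loose. A bystander. Origin: centre of its foot.
There are look-alikes about, which are no part of the job. Leave any green look-alike of the controller alone.

How it is judged:
On the way, in this order (a step that is already met when the one before it is completed fails the run):
1. the tray is fully home under the hood (x of tray in the frame of hood above -0.006 m and y of tray in the frame of hood between -0.014 and 0.014 m and angle between the x axis of tray and the x axis of hood, either way round below 0.1 rad and height (world z) of tray below 0.004 m), for 0.2 s.
2. the dial points at the mark (value of joint dial between 1.47 and 1.73 rad), for 0.2 s.
At the end, for the whole second after the job is handed in: The tray lies flat on the bench, fully home in the hood: its leading edge within 6 mm of the back stop, within 14 mm of the middle and square within 0.1 rad; the dial's pointed end is within 0.13 rad (about 7 degrees) of the mark (joint dial 1.47 to 1.73); both at rest (all of step 1 and all of step 2 and linear speed of tray below 0.01 m/s and velocity of joint dial between -0.05 and 0.05 rad/s); the robot touches nothing.
It fails at once if the tray, the specimen or the robot touches the hood's roof (contact force between roof and anything else above 1 N).
It fails at once if a bystander is moved more than 30 mm (distance of any of spare_lens, lens_cap, screwdriver, jar, post, tripod, parts_bin from where it was at the start of the episode above 0.03 m).
It also fails if it takes over 54 s, if anything falls off the work surface, if the arm or the gripper's body presses on something with over 40 N, if the wrist force passes 120 N, or if a joint passes its speed limit or range.

## Robot

A 6-joint arm with a two-finger parallel gripper is mounted at the origin on the work surface. World frame = base frame: x ahead of the robot, y to its left, z up, the work surface at z = 0. Lengths are in m, angles in rad, forces in N, time in s.
With the tool pointing down it reaches from about 0.3 to 0.875 m from the base axis. Payload 6.4 kg.
Tool frame: the origin (TCP) lies midway between the tips of the shut fingers; the grasp point (between the pads) lies 19 mm behind it (ctrl.tcp_to_grasp is the distance from the TCP to the grasp point, in m); z points along the fingers, y is the direction in which the jaws open and shut (so a half turn about z gives the same grasp; the last joint's range is limited). The gripper opens to 85 mm and grips with 20 to 120 N. Pads are 22 mm wide; open, the fingers measure 114 mm over their backs; the gripper's body (76 mm by 85 mm) begins 54 mm behind the grasp point. The pads swing forward as they close: fully open they stand 13 mm farther back than shut.
Start: joints at [-1.344, 0.181, 1.607, -0, 1.354, -0.206], TCP at [0.241, -0.522, 0.231] pointing down, gripper open.
Joint ranges: [-2.99, 2.99], [-0.89, 2.07], [0.3, 2.58], [-1.14, 4.28], [0, 2.63], [-3.12, 3.12]. Speed limits (rad/s): [2.57, 2.57, 3.01, 3.14, 3.14, 3.14].

## Interface

Orientations are given as a unit quaternion [w, x, y, z].
In Python, from bench import monitor, imaging, order, spotter, ctrl gives the robot as it stands.
- The arm moves only by the shell command python3 -m pendant 'ROWS'. ROWS is JSON, a list that holds one entry, the list of rows, each a list of 5 numbers: the shift along the world's x, y, z in mm, then the turn about the world's z in degrees, then the finger opening in mm, from 0 to 85.4. A call has 1 to 8 rows; each row shifts and turns the commanded pose from where the row before left it; what a row does not reach is not made up. A row lasts 1/8 s, in which the tool goes at most 62.5 mm and 10.7 degrees, less where a joint would pass 70% of its speed; a pose out of reach is approached as far as the arm can. A call with a gripper value outside its range is refused whole. The fingers move at their own pace and stop on an object; the grip force is fixed at half the most. Time passes only in rows, so rows that do not move let the fingers close. It gives the time, the measured TCP pose, the force and the opening at its end, in the units of the state.
- monitor.get_obs(): the state, without advancing time (a new reading comes with each control period).
- imaging.camera(name): name is "scene" or "side" or "wrist"; returns a dict with "img" (384x512x3 uint8, red, green, blue), "vfov" (degrees; the focal length in pixels is half the picture's height over the tangent of half this angle, whatever the lens; pixels are square), "cx", "cy" (the principal point, pixels), "origin" and "orientation" of the camera in the world. Camera axes: x right, y down, z forward; pixel columns grow to the right and rows downward; lengths in m; the calibration is good to about 2 mm. A picture is of the moment at which its call begins. There is no depth.
- order.hand_in(): hands the job in, once; it reports no verdict.
Trained networks look in the newest picture that a camera, given by its name, has taken for a name from the list of things; names that differ only in an ending like _2 or _b are one class to them, and where a whole thing is asked for, a point or a joint stands for the part that bears it (a point fixed in the world has none). Each returns a list of dicts, best first, with "confidence" (0 to 1); they miss things now and then, are a little off and sometimes report something else, mostly with a low value. They report only what shows in the picture. A call takes as long as a camera call. They do not tell look-alikes from the thing itself.
- spotter.recognise(camera, thing): "at" ([x, y, z] in m, in the coordinates of the camera as it stood for that picture, good to about 4 mm: the middle of the surface that is visible of it).
- spotter.tip_of(camera, thing): "at" ([x, y, z] in m, in the coordinates of the camera as it stood for that picture, good to about 4 mm: a listed point, or the origin of a listed thing).
The state is a dict: "time_s": time; "q": joint angles; "dq": joint speeds; "joint_efforts": joint torques, N m; "eef_pos": TCP position; "eef_rot": TCP orientation; "wrist_force": force on the tool from outside, world axes, zero at the start; "torque": the same for the moment, N m; "opening": opening from 0.0 (shut) to 1.0 (fully open).
Only numpy, scipy, OpenCV 4.12 (cv2) and the standard library are available. Lean on these libraries where they do the work, as an engineer would, in place of code of your own. Each camera call takes 0.05 s, during which the arm holds its last target. There are 200 camera calls.

## Working session

There is one attempt and no reset: what is moved stays moved. The work goes in short steps, Python scripts to look and compute and a shell command to move; the robot and the scene stay as the last step left them, time stands still between calls to the robot, and variables do not carry over. Pictures are saved under pics/ and viewed, about 8 in all and at most 12, crops included, and the job is handed in when it is done.

```bash
mkdir -p pics
cat > h.py <<'E'
import numpy as np,cv2
from scipy.spatial.transform import Rotation as R
from bench import monitor, imaging, order, spotter, ctrl
def cam(n):
    c=imaging.camera(n); q=c["orientation"]; c["R"]=R.from_quat([q[1],q[2],q[3],q[0]]).as_matrix(); c["o"]=np.array(c["origin"])
    c["f"]=c["img"].shape[0]/2/np.tan(np.radians(c["vfov"])/2); return c
def w(c,p): return c["R"]@np.array(p)+c["o"]
def px(c,P):
    v=c["R"].T@(np.array(P)-c["o"]); return c["f"]*v[:2]/v[2]+[c["cx"],c["cy"]]
def ray(c,u,v,z):
    d=c["R"]@np.array([(u-c["cx"])/c["f"],(v-c["cy"])/c["f"],1]); return c["o"]+d*(z-c["o"][2])/d[2]
def find(c,n,things,tip=True):
    for t in things:
        for d in (spotter.tip_of if tip else spotter.recognise)(n,t)[:3]:
            P=w(c,d["at"]); print(n,t,round(d["confidence"],2),P.round(3),px(c,P).round())
E
cat > a.py <<'E'
from h import *
ims=[]
for n in("scene","side"):
    c=cam(n); ims.append(c["img"]); print(n,c["o"],c["f"])
    find(c,n,["tray","tray_fin","tray_specimen","hood","hood_stop","controller","mark","dial_top","spare_lens","lens_cap","screwdriver","jar","post","tripod","parts_bin"])
    cv2.imwrite(f"pics/{n}1.png",cv2.resize(c["img"][:,:,::-1],(800,600)))
E
python3 a.py
```

```text
scene [1.30797364 0.70118123 0.92272604] 405.4502541157687
scene tray 0.72 [ 0.666 -0.439 -0.005] [178. 183.]
scene tray 0.66 [ 0.43   0.207 -0.005] [350. 240.]
scene tray_fin 0.62 [0.431 0.204 0.054] [352. 226.]
scene tray_specimen 0.67 [0.544 0.198 0.064] [328. 240.]
scene tray_specimen 0.66 [ 0.362 -0.414  0.001] [241. 156.]
scene hood 0.83 [ 0.559  0.198 -0.002] [323. 257.]
scene hood_stop 0.95 [0.73  0.171 0.029] [278. 274.]
scene hood_stop 0.53 [ 0.668 -0.436 -0.004] [178. 183.]
scene controller 0.84 [ 0.369 -0.662  0.001] [204. 135.]
scene controller 0.75 [ 0.831 -0.184  0.   ] [180. 235.]
scene controller 0.67 [ 0.364 -0.183 -0.002] [280. 180.]
scene mark 0.75 [ 0.891 -0.17   0.091] [162. 225.]
scene mark 0.61 [ 0.421 -0.177  0.091] [271. 166.]
scene mark 0.6 [ 0.431 -0.642  0.089] [194. 123.]
scene dial_top 0.71 [ 0.834 -0.192  0.078] [175. 216.]
scene dial_top 0.63 [ 0.363 -0.18   0.08 ] [281. 163.]
scene dial_top 0.54 [ 0.371 -0.662  0.074] [203. 120.]
scene spare_lens 0.85 [ 0.715 -0.01  -0.003] [241. 246.]
scene lens_cap 0.8 [ 0.413 -0.005 -0.001] [305. 206.]
scene lens_
[... 724 characters left out ...]
95] [342. 297.]
side mark 0.74 [ 0.889 -0.168  0.093] [316. 166.]
side mark 0.61 [ 0.422 -0.18   0.098] [240. 218.]
side dial_top 0.72 [ 0.377 -0.664  0.083] [336. 313.]
side dial_top 0.41 [ 0.361 -0.186  0.088] [229. 229.]
side dial_top 0.4 [ 0.826 -0.188  0.078] [310. 177.]
side spare_lens 0.51 [ 0.72  -0.012  0.004] [264. 181.]
side lens_cap 0.51 [ 0.413 -0.003 -0.   ] [211. 213.]
side screwdriver 0.63 [0.275 0.27  0.003] [147. 195.]
side screwdriver 0.25 [ 0.495 -0.455  0.001] [306. 266.]
side jar 0.54 [0.515 0.397 0.002] [175. 160.]
side post 0.52 [ 0.368 -0.412 -0.001] [273. 280.]
side tripod 0.77 [ 0.669 -0.442 -0.001] [332. 240.]
side parts_bin 0.97 [ 0.493 -0.457 -0.002] [306. 268.]
```

View pics/scene1.png

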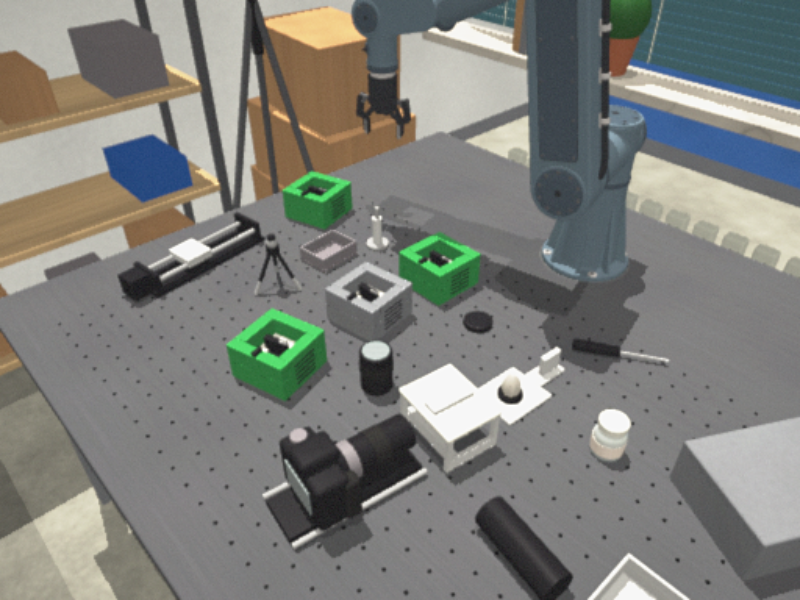

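View pics/side1.png

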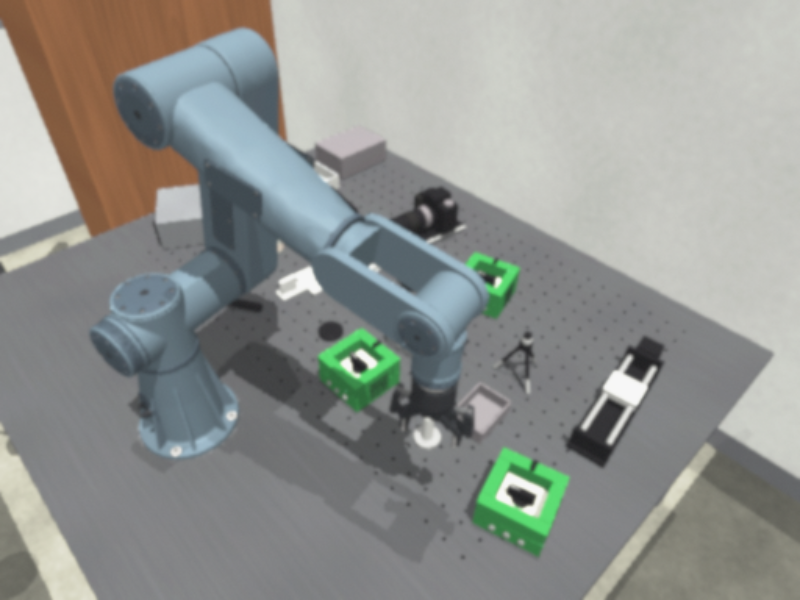

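The scene view shows the grey controller at (369,295) of 800x600, with three green look-alikes around it. The tray with its fin (550,362) points into the white hood (450,405). In the side view the arm hides most of both.

```bash
python3 - <<'E'
from h import *
o=monitor.get_obs();q=o["eef_rot"];M=R.from_quat([q[1],q[2],q[3],q[0]]).as_matrix()
print(o["eef_pos"],"yaw of jaw y:",np.degrees(np.arctan2(M[1,1],M[0,1])),M.round(2),o["opening"],ctrl.tcp_to_grasp)
c=cam("wrist");print(c["o"],c["R"].round(2),c["f"])
E
python3 -m pendant '[[[10,60,10,0,50],[10,60,10,0,50],[15,59,10,0,50],[20,58,10,0,50],[20,58,0,0,50],[20,58,0,0,50],[20,58,0,0,50],[20,58,0,0,50]]]'
python3 -m pendant '[[[10,60,0,0,50],[10,60,0,0,50],[10,60,0,0,50],[10,60,0,0,50],[0,60,0,0,50],[0,30,0,0,50]]]'
```

```text
[ 0.24116322 -0.52199056  0.23129349] yaw of jaw y: -65.20263056841273 [[ 0.91  0.42 -0.  ]
 [ 0.42 -0.91  0.  ]
 [-0.   -0.   -1.  ]] 0.993701081596926 0.0187
[ 0.30951915 -0.48959655  0.3735253 ] [[ 0.42 -0.87 -0.27]
 [-0.91 -0.4  -0.12]
 [ 0.    0.29 -0.96]] 299.9190391268264
time_s: 2.65
eef_pos: [0.3766, -0.0512, 0.2718]
eef_rot: [0.001, 0.977, 0.214, 0.001]
wrist_force: [1.8, -0.2, -0.6]
opening: 0.585
time_s: 3.4
eef_pos: [0.4156, 0.2798, 0.2712]
eef_rot: [-0.0, 0.976, 0.216, 0.0]
wrist_force: [0.4, -0.9, -0.6]
opening: 0.586
```

```bash
python3 -m pendant '[[[0,-25,0,-10,50],[0,-25,0,-10,50],[0,-25,0,-10,50],[0,0,0,0,50]]]'
cat > b.py <<'E'
from h import *
import sys
c=cam("wrist");find(c,"wrist",sys.argv[2].split(","))
cv2.imwrite(f"pics/{sys.argv[1]}.png",cv2.resize(c["img"][:,:,::-1],(800,600)))
import pickle;pickle.dump({k:c[k] for k in("o","R","f","cx","cy","img")},open(sys.argv[1]+".pkl","wb"))
E
python3 b.py w1 tray,tray_fin,tray_specimen,hood,hood_stop,roof
```

```text
time_s: 3.9
eef_pos: [0.4163, 0.2011, 0.2714]
eef_rot: [0.0, 0.999, -0.046, 0.0]
wrist_force: [-0.3, 0.7, 0.6]
opening: 0.585
wrist tray 0.89 [0.426 0.198 0.003] [257. 145.]
wrist tray_fin 0.74 [0.427 0.204 0.048] [253. 150.]
wrist tray_fin 0.48 [0.54  0.194 0.06 ] [252.  48.]
wrist tray_specimen 0.89 [0.542 0.192 0.065] [253.  45.]
```

View pics/w1.png

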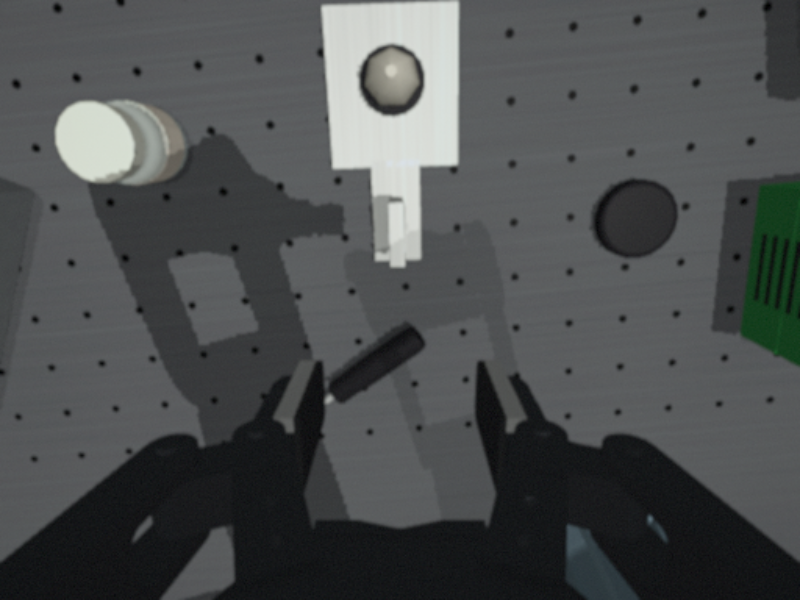

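Wrist view: plate corners are at about (322,5), (459,1), (459,165) and (332,167). The fin top runs from (397,203) to (398,267), and the screwdriver handle is behind the tray.

```bash
python3 - <<'E'
from h import *
import pickle
c=pickle.load(open("w1.pkl","rb")); s=.64
P=[ray(c,u*s,v*s,.008)[:2] for u,v in[(322,5),(459,1),(459,165),(332,167)]]
F=[ray(c,u*s,v*s,.054)[:2] for u,v in[(397,203),(398,267)]]
print(np.round(P,3),np.round(F,3))
for a,b in((P[2],P[1]),(P[3],P[0]),(F[1],F[0])): print(np.degrees(np.arctan2(*(b-a)[::-1])),np.linalg.norm(b-a))
print((P[0]+P[1])/2,(P[2]+P[3])/2,sum(F)/2)
# scene roof corners pixels: estimate hood yaw (z=.098)
E
python3 - <<'E'
from h import *
c=cam("scene"); 
find(c,"scene",["hood","hood_stop","tray","tray_fin","tray_specimen"])
u,v=(int(x) for x in px(c,[.7,.18,.09])); print(u,v)
cr=c["img"][v-70:v+80,u-70:u+80,::-1]; print(u-70,v-70)
cv2.imwrite("pics/roof.png",cv2.resize(cr,(750,600-0),interpolation=cv2.INTER_CUBIC)[:, :])
import pickle;pickle.dump({k:c[k] for k in("o","R","f","cx","cy","img")},open("sc.pkl","wb"))
E
```

```text
[[0.601 0.244]
 [0.594 0.14 ]
 [0.473 0.146]
 [0.482 0.252]] [[0.452 0.2  ]
 [0.402 0.204]]
-3.1456081854103646 0.12052007356361821
-4.040004195015554 0.11938243945596945
-4.461894980771381 0.04995596159729985
[0.597274   0.19186683] [0.47756186 0.19937894] [0.42710484 0.20224541]
scene hood 0.96 [0.561 0.197 0.001] [322. 257.]
scene hood_stop 0.71 [0.73  0.172 0.027] [278. 275.]
scene tray 0.9 [ 0.43   0.204 -0.005] [349. 239.]
scene tray 0.36 [ 0.634 -0.189  0.089] [224. 188.]
scene tray_fin 0.84 [0.43  0.205 0.054] [352. 226.]
scene tray_specimen 0.64 [0.547 0.198 0.062] [327. 241.]
288 255
218 185
```

View pics/roof.png

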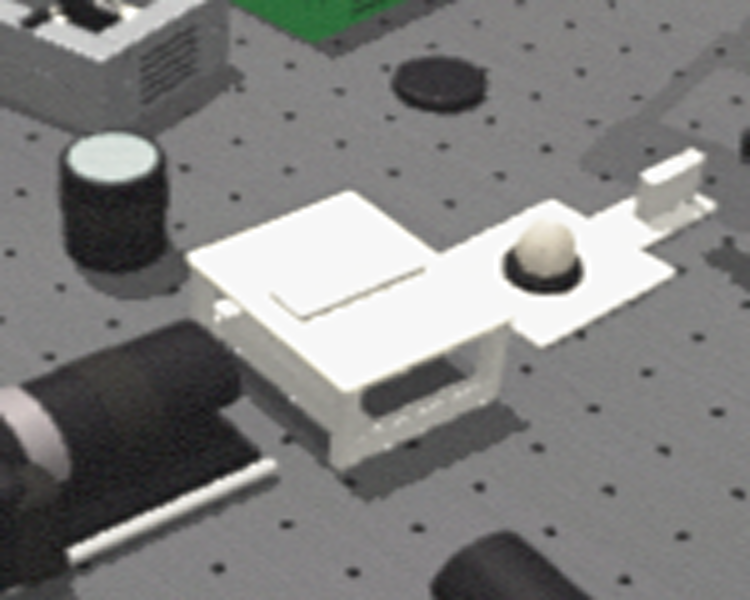

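The crop (5x/4x) shows roof-top corners at (188,257), (350,190), (345,392) and about (513,318).

Run:
```python
from h import *
import pickle
c=pickle.load(open("sc.pkl","rb"))
P=[ray(c,218+u/5,185+v/4,.098)[:2] for u,v in[(188,257),(350,190),(345,392),(513,318)]]
print(np.round(P,3))
for i,j in((1,0),(3,2),(2,0),(3,1)): d=P[i]-P[j] if 0 else P[j]-P[i]; print(np.degrees(np.arctan2(d[1],d[0])),np.linalg.norm(d))
m=sum(P)/4
for a in(-.13,-.155,-.17): print(m, "hood origin",m-.14*np.array([np.cos(a),np.sin(a)]))
```

```text
[[0.756 0.104]
 [0.638 0.118]
 [0.779 0.249]
 [0.665 0.266]]
-6.773941894833234 0.11867670427381026
-8.581943106962836 0.11520658470954147
-98.83953148416757 0.14677125479011008
-100.13121813511064 0.15056910320268937
[0.70935367 0.18425104] hood origin [0.570535   0.20239982]
[0.70935367 0.18425104] hood origin [0.57103206 0.20586426]
[0.70935367 0.18425104] hood origin [0.5713718  0.20793657]
```

```bash
python3 -m pendant '[[[60,0,0,0,50],[60,0,0,0,50],[40,0,0,0,50],[0,0,0,0,50]]]'
python3 b.py w2 hood,hood_stop,tray,tray_fin,tray_specimen
```

```text
time_s: 5.05
eef_pos: [0.5779, 0.2014, 0.2699]
eef_rot: [0.0, 0.999, -0.046, -0.001]
wrist_force: [-0.7, -0.6, -0.1]
opening: 0.583
wrist tray 0.7 [0.427 0.198 0.002] [267. 249.]
wrist tray_fin 0.67 [0.426 0.202 0.048] [265. 266.]
wrist tray_specimen 0.59 [0.542 0.196 0.063] [263. 190.]
```

View pics/w2.png

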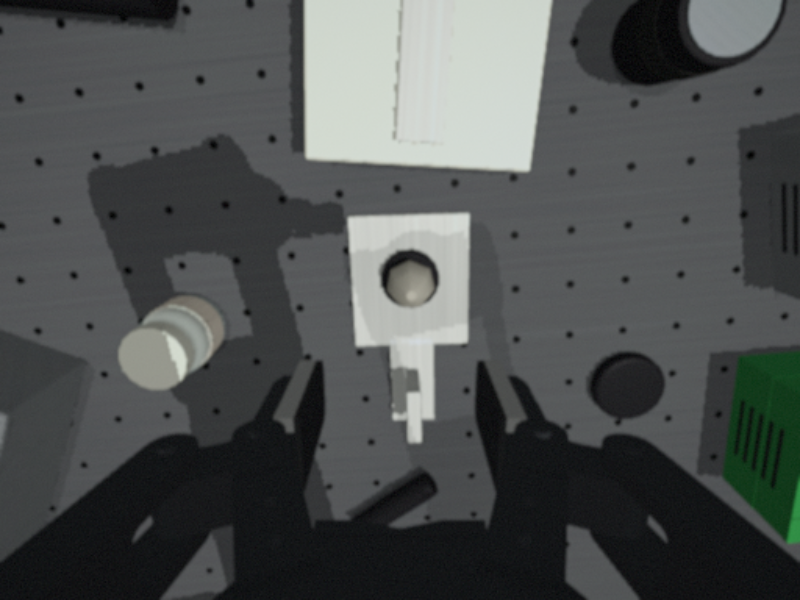

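Roof front edge runs from (306,158) to (530,171); its sides go up to (305,0) and (552,0). Plate corners are (348,216), (469,212), (468,343) and (357,346).

```bash
python3 - <<'E'
from h import *
import pickle
c=pickle.load(open("w2.pkl","rb")); s=.64
r=lambda u,v,z:ray(c,u*s,v*s,z)[:2]
A,B,C,D=[r(u,v,.098) for u,v in((306,158),(530,171),(305,0),(552,0))]
ang=lambda a,b:np.degrees(np.arctan2(b[1]-a[1],b[0]-a[0]))
print(A,B,np.linalg.norm(A-B),ang(B,A)-90,ang(A,C),ang(B,D))
m=(A+B)/2
for a in np.radians([-7,-9]): print(m,"hood o",m-.08*np.array([np.cos(a),np.sin(a)]))
P=[r(u,v,.008) for u,v in[(348,216),(469,212),(468,343),(357,346)]]
print((P[0]+P[1])/2,(P[2]+P[3])/2,ang((P[2]+P[3])/2,(P[0]+P[1])/2),np.linalg.norm(P[0]-P[1]),np.linalg.norm(P[0]-P[3]))
a=r(416,396,.054);b=r(414,441,.054);print(a,b,ang(b,a),(a+b)/2)
E
python3 -m pendant '[[[-55,0,-10,0,45],[-55,1,-40,0,45],[-40,1,-40,0,45],[0,0,0,0,45]]]'
```

```text
[0.65224583 0.25554909] [0.63083224 0.11189669] 0.14523963528931455 -8.478382394783452 -8.25657605465719 -8.165143787356408
[0.64153903 0.18372289] hood o [0.56213534 0.19347244]
[0.64153903 0.18372289] hood o [0.56252396 0.19623765]
[0.59816591 0.19221712] [0.47690257 0.1989373 ] -3.171975827261537 0.10386758248627874 0.12124579826075095
[0.44894387 0.19951329] [0.40444736 0.20492758] -6.937581706227704 [0.42669561 0.20222043]
time_s: 5.85
eef_pos: [0.4237, 0.2036, 0.1804]
eef_rot: [0.001, 0.999, -0.044, -0.005]
wrist_force: [0.3, 0.5, 0.4]
opening: 0.528
```

```bash
python3 -m pendant '[[[3,-1,-55,0,45],[0,0,-55,0,45],[0,0,-48,0,45],[0,0,0,0,45],[0,0,0,0,0],[0,0,0,0,0],[0,0,0,0,0],[0,0,0,0,0]]]'
```

```text
time_s: 6.85
eef_pos: [0.4364, 0.2035, 0.0295]
eef_rot: [-0.001, 0.999, -0.045, 0.003]
wrist_force: [-1.3, -0.6, 6.1]
opening: 0.128
```

```bash
python3 -m pendant '[[[0,0,0,0,0],[0,0,0,0,0]]]'; python3 b.py w3 tray_fin,tray_specimen,hood
python3 - <<'E'
from h import *
c=cam("scene");find(c,"scene",["tray","tray_fin","tray_specimen","hood","hood_stop"])
E
```

```text
time_s: 7.1
eef_pos: [0.4364, 0.2035, 0.0295]
eef_rot: [-0.001, 0.999, -0.045, 0.003]
wrist_force: [-0.5, 0.6, 7.9]
opening: 0.124
wrist tray_fin 0.84 [0.426 0.205 0.047] [256. 281.]
scene tray 0.75 [ 0.428  0.209 -0.002] [351. 239.]
scene tray_fin 0.64 [0.432 0.205 0.057] [352. 226.]
scene tray_specimen 0.67 [0.546 0.194 0.061] [326. 240.]
scene hood 0.98 [0.561 0.194 0.001] [321. 256.]
scene hood 0.48 [0.429 0.206 0.055] [353. 226.]
scene hood 0.42 [ 0.636 -0.186  0.091] [224. 189.]
scene hood_stop 0.75 [0.727 0.172 0.031] [279. 273.]
scene hood_stop 0.52 [ 0.579 -0.197  0.078] [235. 184.]
```

View pics/w3.png

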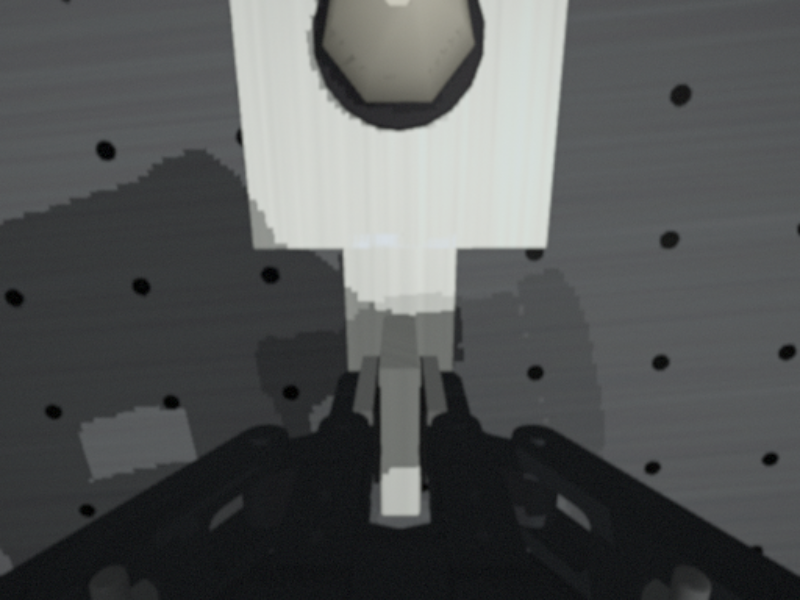

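Fin is gripped with the jaws aligned, 10 mm ahead of its middle. Next I align outside the hood, then check.

```bash
python3 -m pendant '[[[12,2,0,-1,0],[12,2,0,-1,0],[12,3,0,-1,0],[0,0,0,0,0],[0,0,0,0,0]]]'
cat > d.py <<'E'
from h import *
o=monitor.get_obs(); q=o["eef_rot"]; M=R.from_quat([q[1],q[2],q[3],q[0]]).as_matrix()
print("tcp",o["eef_pos"],"yaw",np.degrees(np.arctan2(M[1,0],M[0,0])),o["wrist_force"])
y=np.arctan2(M[1,0],M[0,0]);p=o["eef_pos"][:2]-.0095*np.array([np.cos(y),np.sin(y)])
print("fin",p,"remaining in hood frame",R.from_euler("z",8.4,degrees=True).as_matrix()[:2,:2]@(np.array([.562,.1955])-p))
E
python3 d.py; python3 b.py w4 tray_specimen,hood_stop,hood
```

```text
time_s: 8.22
eef_pos: [0.4712, 0.2107, 0.0295]
eef_rot: [-0.001, 0.997, -0.071, 0.002]
wrist_force: [-3.2, 1.4, 8.5]
opening: 0.127
tcp [0.47121227 0.21067669 0.0294637 ] yaw -8.200158729094724 [-3.19156588  1.41618569  8.47577987]
fin [0.46180939 0.21203169] remaining in hood frame [ 0.10153079 -0.0017182 ]
```

View pics/w4.png

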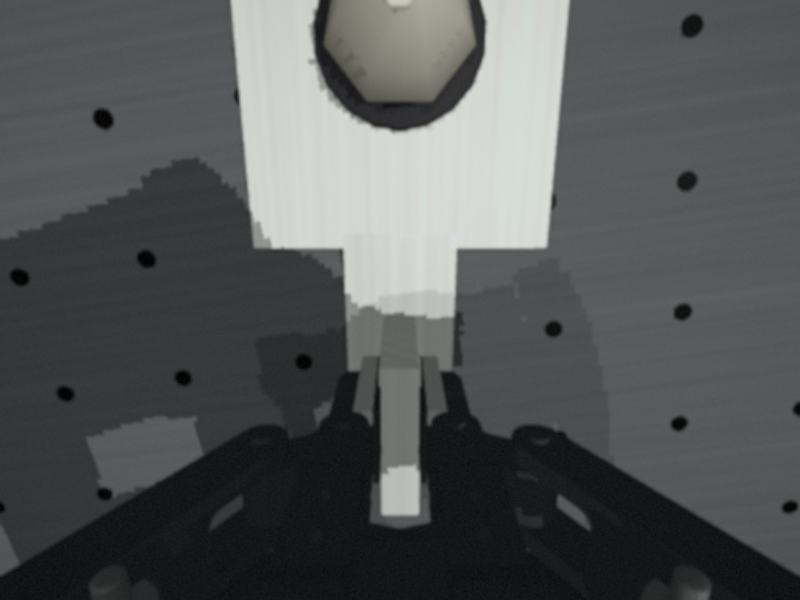

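The tray moved rigidly with the gripper. Pushing in now.

```bash
python3 -m pendant '[[[14,-3,0,0,0],[14,-2,0,0,0],[14,-3,0,0,0],[14,-2,0,0,0],[14,-2,0,0,0],[0,0,0,0,0]]]';python3 -m pendant '[[[8,-2,0,0,0],[8,-1,0,0,0],[6,-1,0,0,0],[0,0,0,0,0]]]'; python3 d.py
```

```text
time_s: 9.18
eef_pos: [0.5422, 0.1983, 0.0294]
eef_rot: [-0.001, 0.997, -0.072, 0.003]
wrist_force: [1.1, -0.1, 6.0]
opening: 0.129
time_s: 9.68
eef_pos: [0.5618, 0.1948, 0.0294]
eef_rot: [-0.001, 0.997, -0.071, 0.0]
wrist_force: [-8.1, 1.2, 12.9]
opening: 0.13
tcp [0.56179673 0.19483889 0.02940676] yaw -8.174343815350493 [-8.0681042   1.23862784 12.94288855]
fin [0.55239325 0.19618965] remaining in hood frame [0.00960444 0.00072113]
```

```bash
python3 -m pendant '[[[5,-1,0,0,0],[4,-1,0,0,0],[0,0,0,0,0]]]';python3 -m pendant '[[[4,0,0,0,0],[0,0,0,0,0]]]';python3 -m pendant '[[[4,-1,0,0,0],[0,0,0,0,0]]]'; python3 d.py
```

```text
time_s: 10.05
eef_pos: [0.5699, 0.1932, 0.0294]
eef_rot: [-0.001, 0.997, -0.071, -0.0]
wrist_force: [-11.2, 2.4, 15.2]
opening: 0.126
time_s: 10.3
eef_pos: [0.5698, 0.1932, 0.0293]
eef_rot: [0.0, 0.997, -0.071, -0.005]
wrist_force: [-27.1, 0.3, 29.7]
opening: 0.126
time_s: 10.55
eef_pos: [0.5701, 0.1932, 0.0292]
eef_rot: [0.0, 0.997, -0.071, -0.009]
wrist_force: [-41.7, 3.6, 40.6]
opening: 0.131
tcp [0.57005455 0.19315143 0.02918295] yaw -8.106608857674999 [-41.70983212   3.6353345   40.58725668]
fin [0.56064948 0.19449108] remaining in hood frame [0.00118864 0.00119538]
```

Contact with the stop is firm where expected. I'll ease off, release, lift and look.

```bash
python3 -m pendant '[[[-5,1,0,0,0],[-2,0,0,0,0],[0,0,0,0,30],[0,0,0,0,40],[0,0,0,0,40]]]';python3 -m pendant '[[[0,0,40,0,40],[-20,2,60,0,40],[-20,0,60,0,40],[-20,0,40,0,40],[-20,0,0,0,40],[0,0,0,0,40]]]'; python3 b.py w5 tray,tray_fin,hood,hood_stop
python3 - <<'E'
from h import *
c=cam("scene");find(c,"scene",["tray","tray_fin","tray_specimen","hood","hood_stop"])
E
```

```text
time_s: 11.18
eef_pos: [0.5721, 0.1918, 0.0268]
eef_rot: [-0.0, 0.997, -0.072, 0.0]
wrist_force: [0.1, -1.3, -0.6]
opening: 0.47
time_s: 11.92
eef_pos: [0.4916, 0.194, 0.2256]
eef_rot: [-0.0, 0.997, -0.071, 0.0]
wrist_force: [0.3, 0.5, -0.4]
opening: 0.468
wrist tray 0.86 [0.56  0.192 0.003] [250. 102.]
scene tray 0.83 [0.561 0.198 0.001] [322. 257.]
scene tray_fin 0.7 [0.564 0.196 0.054] [323. 245.]
scene tray_fin 0.25 [0.562 0.197 0.001] [322. 257.]
scene hood 0.73 [0.562 0.196 0.001] [321. 257.]
scene hood_stop 0.82 [0.732 0.177 0.03 ] [279. 276.]
```

View pics/w5.png

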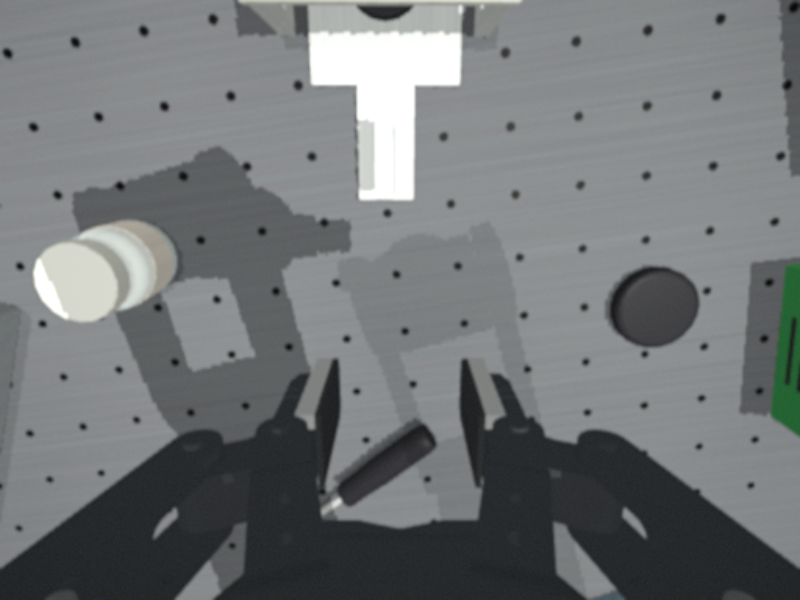

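Tray sits square and centred under the roof: plate edges at 310 and 462, roof at 240 to 520. On to the controller.

```bash
python3 - <<'E'
from h import *
import pickle
c=pickle.load(open("w5.pkl","rb")); s=.64
p=[ray(c,u*s,v*s,.008)[:2] for u,v in((358,198),(413,200),(310,84),(461,84))];print(np.round(p,4))
d=p[1]-p[0];print(np.degrees(np.arctan2(d[1],d[0]))+90, (p[0]+p[1])/2+.03*np.array([.989,-.146]),(p[2]+p[3])/2-.05*np.array([.989,-.146]))
E
python3 -m pendant '[[[0,-55,20,0,40],[0,-58,20,0,40],[0,-58,10,0,40],[0,-58,0,0,40],[0,-58,0,0,40],[0,-58,0,0,40],[0,-40,0,0,40],[0,0,0,0,40]]]'; python3 b.py w6 controller,mark,dial_top
```

```text
[[0.5352 0.2201]
 [0.5278 0.1791]
 [0.6183 0.2404]
 [0.6031 0.1347]]
-10.234526150977686 [0.56115091 0.19522354] [0.56127268 0.19482555]
time_s: 13.48
eef_pos: [0.4918, -0.1939, 0.2748]
eef_rot: [0.0, 0.997, -0.074, -0.0]
wrist_force: [1.2, 1.0, -0.3]
opening: 0.468
wrist controller 0.88 [ 0.58  -0.193 -0.   ] [246.  86.]
wrist controller 0.81 [ 0.359 -0.18  -0.001] [260. 237.]
wrist controller 0.23 [ 0.581 -0.197  0.077] [247.  81.]
wrist mark 0.75 [ 0.421 -0.182  0.095] [255. 226.]
wrist mark 0.65 [ 0.635 -0.186  0.091] [227.  25.]
wrist dial_top 0.6 [ 0.367 -0.179  0.079] [259. 260.]
wrist dial_top 0.56 [ 0.581 -0.196  0.077] [246.  82.]
```

View pics/w6.png

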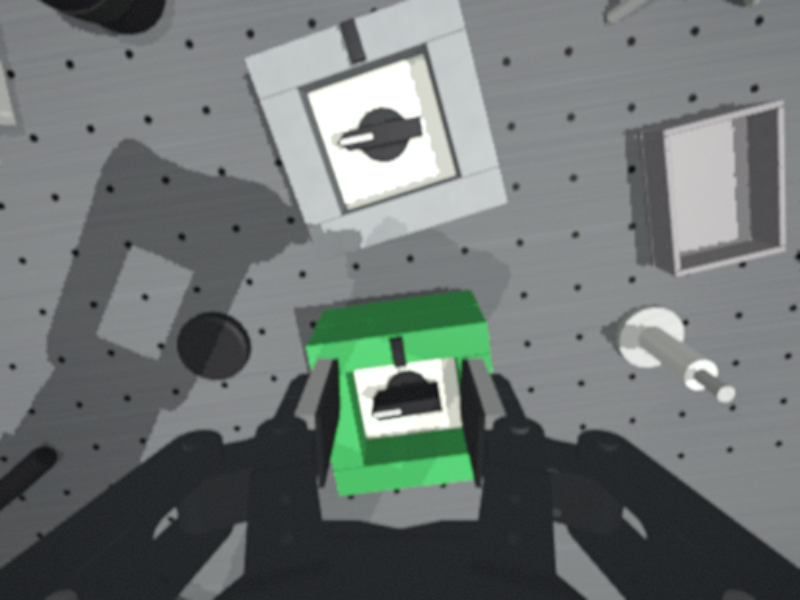

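Grey controller: mark at (352,40), dial with its metal line from (340,140) to (372,136), blunt end at (420,127). Dial needs a clockwise turn from left to top.

```bash
python3 - <<'E'
from h import *
import pickle
c=pickle.load(open("w6.pkl","rb")); s=.64
r=lambda u,v,z:ray(c,u*s,v*s,z)[:2]
a=r(336,141,.079);b=r(421,127,.079);L1=r(372,136,.079)
ang=lambda a,b:np.degrees(np.arctan2(b[1]-a[1],b[0]-a[0]))
print("tip",a,"blunt",b,np.linalg.norm(a-b),ang(b,a),ang(L1,a))
cen=a+(b-a)*32/60
# rim outer top corners z=.086, well corners
C=[r(u,v,.086) for u,v in((246,60),(457,-4),(507,203),(317,255))]
W=[r(u,v,.086) for u,v in((300,88),(427,45),(459,177),(344,213))]
m1=r(344,22,.094);m2=r(357,62,.094)
m=r(348,40,.094)
print("cen",cen,"well",np.mean(W,0),"mark",m,ang(cen,m),ang(np.mean(W,0),m),[round(np.linalg.norm(W[i]-W[i-1]),3) for i in range(4)],[round(ang(W[i-1],W[i])%90,1) for i in range(4)])
E
python3 -m pendant '[[[40,0,0,0,30],[30,0,0,0,30],[0,0,0,0,30]]]'; python3 b.py w7 mark,dial_top
```

```text
tip [ 0.57729249 -0.16190154] blunt [ 0.5777261 -0.2208337] 0.05893375453851457 90.42156514548046 89.05781311137196
cen [ 0.57752375 -0.19333202] well [ 0.57724045 -0.19446726] mark [ 0.63420297 -0.18216901] 11.141846538931087 12.183204501573353 [np.float64(0.085), np.float64(0.086), np.float64(0.085), np.float64(0.084)] [np.float64(9.3), np.float64(8.6), np.float64(7.6), np.float64(8.7)]
time_s: 14.05
eef_pos: [0.5634, -0.1895, 0.2747]
eef_rot: [-0.0, 0.998, -0.07, -0.0]
wrist_force: [-0.5, 0.4, -0.8]
opening: 0.353
wrist mark 0.65 [ 0.635 -0.183  0.093] [240. 100.]
wrist mark 0.64 [ 0.423 -0.183  0.093] [267. 276.]
wrist dial_top 0.7 [ 0.364 -0.177  0.078] [268. 308.]
wrist dial_top 0.58 [ 0.577 -0.196  0.081] [261. 151.]
```

Run:
```python
import cv2
i=cv2.imread("pics/w7.png"); print(cv2.imwrite("pics/w7c.png",i[50:450,150:650]))
```

```text
True
```

View pics/w7.png

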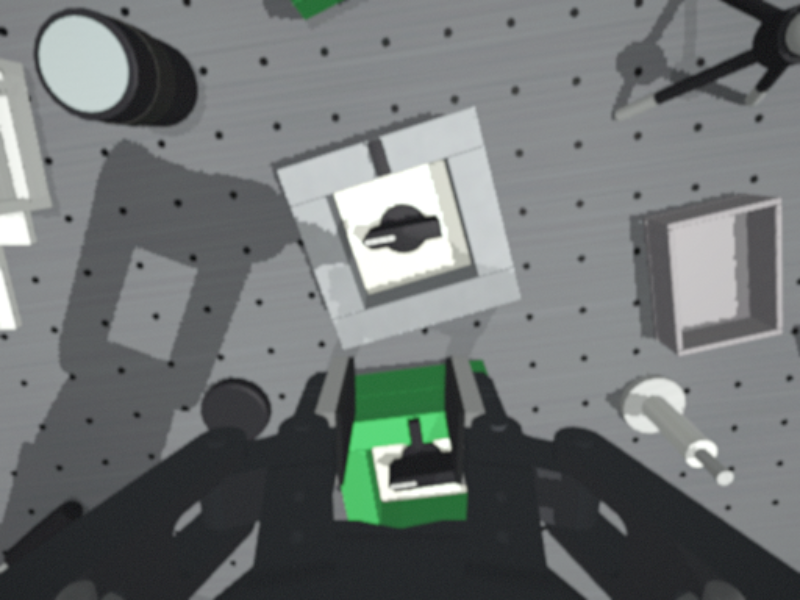

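```bash
python3 -c "
from h import *
print(monitor.get_obs()['q'])"
python3 -m pendant '[[[4,0,0,10,30],[4,-2,0,10,30],[3,-2,0,10,30],[3,0,0,10,30],[0,0,0,10,30],[0,0,0,10,30],[0,0,0,10,30],[0,0,0,10,30]]]'; python3 -m pendant '[[[0,0,-60,10,30],[0,0,-60,8,30],[0,0,0,0,30],[0,0,0,0,30]]]'; python3 d.py
```

```text
[-5.26252930e-01  1.87857884e-01  1.51003111e+00 -1.70923243e-04
  1.44442618e+00  1.18634426e+00]
time_s: 15.2
eef_pos: [0.5753, -0.1949, 0.2755]
eef_rot: [0.0, 0.808, 0.589, -0.0]
wrist_force: [-0.2, 1.5, 0.3]
opening: 0.349
time_s: 15.7
eef_pos: [0.577, -0.1957, 0.1577]
eef_rot: [0.001, 0.709, 0.705, 0.0]
wrist_force: [-0.6, -0.2, 1.2]
opening: 0.352
tcp [ 0.57703918 -0.19570256  0.15770662] yaw 89.64062257463438 [-0.60179018 -0.19589562  1.17842173]
fin [ 0.57697959 -0.20520237] remaining in hood frame [-0.07335471  0.39421551]
```

```bash
python3 -m pendant '[[[0,1,-40,0,30],[0,1,-32,0,30],[0,0,-30,0,30],[0,0,0,0,30],[0,0,0,0,30]]]'; python3 -m pendant '[[[0,0,0,0,0],[0,0,0,0,0],[0,0,0,0,0],[0,0,0,0,0]]]'; python3 d.py
```

```text
time_s: 16.32
eef_pos: [0.5782, -0.1943, 0.0564]
eef_rot: [0.002, 0.709, 0.706, 0.001]
wrist_force: [0.3, 0.2, 0.1]
opening: 0.353
time_s: 16.82
eef_pos: [0.5775, -0.194, 0.056]
eef_rot: [0.002, 0.708, 0.706, 0.0]
wrist_force: [-2.3, 0.4, 7.2]
opening: 0.146
tcp [ 0.57747632 -0.19399707  0.0560471 ] yaw 89.78938946812576 [-2.25409438  0.35789211  7.1566523 ]
fin [ 0.5774414 -0.203497 ] remaining in hood frame [-0.07356244  0.39246097]
```

Gripped (12.5 mm opening, low force). Turning clockwise 79°.

```bash
python3 -m pendant '[[[0,0,0,-10,0],[0,0,0,-10,0],[0,0,0,-10,0],[0,0,0,-10,0],[0,0,0,0,0]]]'; python3 -m pendant '[[[0,0,0,-10,0],[0,0,0,-10,0],[0,0,0,-10,0],[0,0,0,-9,0],[0,0,0,0,0],[0,0,0,0,0]]]'; python3 d.py
```

```text
time_s: 17.45
eef_pos: [0.5776, -0.1941, 0.056]
eef_rot: [0.002, 0.907, 0.42, 0.001]
wrist_force: [-1.9, 0.4, 7.2]
opening: 0.15
time_s: 18.2
eef_pos: [0.5777, -0.1942, 0.0561]
eef_rot: [0.001, 0.996, 0.094, 0.002]
wrist_force: [-2.1, -0.0, 6.8]
opening: 0.151
tcp [ 0.57767787 -0.19419925  0.05606031] yaw 10.778390675976453 [-2.10984144 -0.01024735  6.81525472]
fin [ 0.56834547 -0.19597586] remaining in hood frame [-0.06346538  0.38634927]
```

Release, lift, and move back so the wrist camera sees the dial.

```bash
python3 -m pendant '[[[0,0,0,0,30],[0,0,0,0,30],[0,0,0,0,30],[0,0,40,0,30],[0,0,50,0,30],[-40,-7,40,0,30],[-40,-7,0,0,30],[0,0,0,0,30]]]'; python3 b.py w8 mark,dial_top
python3 - <<'E'
import cv2
i=cv2.imread("pics/w8.png"); cv2.imwrite("pics/w8c.png",cv2.resize(i[0:300,200:600],(800,600)))
from h import *
c=cam("scene");find(c,"scene",["tray","tray_fin","hood","spare_lens","lens_cap","screwdriver","jar","post","tripod","parts_bin"])
E
```

```text
time_s: 19.2
eef_pos: [0.4943, -0.2072, 0.1834]
eef_rot: [0.0, 0.996, 0.093, -0.0]
wrist_force: [0.3, -0.6, -1.1]
opening: 0.354
wrist dial_top 0.81 [ 0.58  -0.195  0.075] [262.  80.]
wrist dial_top 0.79 [ 0.367 -0.178  0.079] [203. 304.]
wrist dial_top 0.28 [ 0.369 -0.415 -0.001] [398. 290.]
scene tray 0.79 [ 0.565  0.196 -0.001] [321. 258.]
scene tray_fin 0.94 [0.566 0.196 0.053] [322. 245.]
scene hood 0.7 [ 0.562  0.197 -0.002] [322. 257.]
scene spare_lens 0.89 [ 0.718 -0.01  -0.   ] [240. 246.]
scene lens_cap 0.48 [ 0.412 -0.006  0.001] [305. 206.]
scene screwdriver 0.72 [ 0.274  0.277 -0.001] [395. 228.]
scene jar 0.64 [ 0.514  0.399 -0.001] [386. 287.]
scene jar 0.41 [ 0.574 -0.196 -0.001] [237. 201.]
scene jar 0.35 [ 0.499 -0.45  -0.002] [210. 165.]
scene post 0.56 [ 0.363 -0.414  0.001] [241. 156.]
scene tripod 0.51 [ 0.668 -0.435 -0.001] [178. 183.]
scene parts_bin 0.8 [ 0.499 -0.453 -0.004] [210. 165.]
scene parts_bin 0.4 [0.563 0.195 0.002] [321. 257.]
```

View pics/w8c.png

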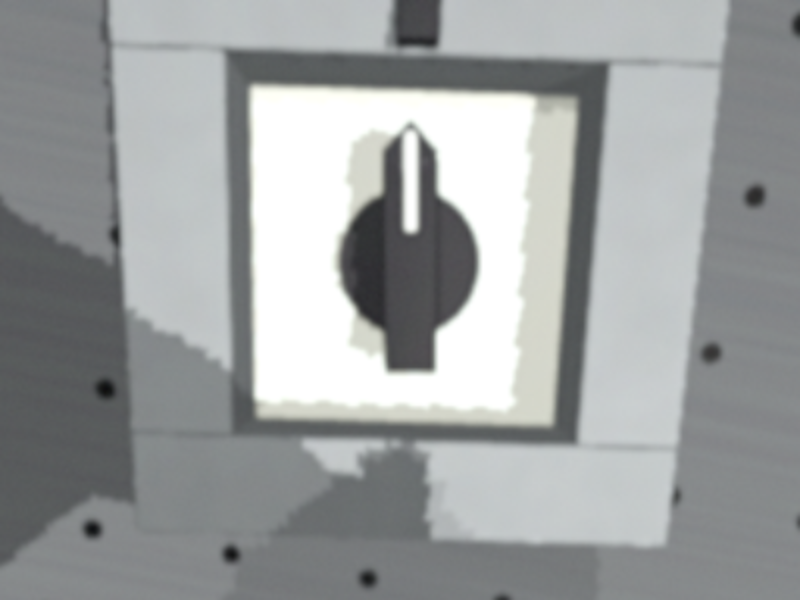

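The dial now points at the mark: tip at (411,123) in the crop, bar bottom at (410,370), mark at (417,45). I'll quantify that.

Run:
```python
from h import *
import pickle
c=pickle.load(open("w8.pkl","rb"))
r=lambda u,v,z:ray(c,(200+u/2)*.64,v/2*.64,z)[:2]
ang=lambda a,b:np.degrees(np.arctan2(b[1]-a[1],b[0]-a[0]))
t,b=r(411,123,.079),r(410,370,.079); cen=t+(b-t)*32/60
W=[r(*p,.086) for p in((226,50),(607,64),(577,443),(232,432))]
print("dial",ang(b,t),ang(r(411,235,.079),r(411,128,.079)),np.linalg.norm(t-b),"mark",ang(cen,r(417,45,.094)),"from well centre",ang(np.mean(W,0),r(417,45,.094)),cen,np.mean(W,0))
print("well yaw",[round((ang(W[i-1],W[i])+45)%90-45,1) for i in range(4)])
```

```text
dial 10.672047884883442 10.927353236220101 0.05773224577433224 mark 9.29200044493147 from well centre 9.196739323680406 [ 0.57755359 -0.19380756] [ 0.5775755  -0.19372996]
well yaw [np.float64(8.6), np.float64(8.8), np.float64(9.4), np.float64(8.9)]
```

```bash
python3 -m pendant '[[[0,0,20,0,30],[0,0,0,0,30],[0,0,0,0,30]]]'; python3 -c "
from h import *
print(order.hand_in())"
```

```text
time_s: 20.27
eef_pos: [0.496, -0.207, 0.2026]
eef_rot: [-0.0, 0.996, 0.094, -0.0]
wrist_force: [0.5, 0.6, 0.6]
opening: 0.35
the job is handed in; nothing more can be done
None
```

I slid the tray home under the hood by its fin, then turned the grey controller's dial about 79° clockwise to the mark. I handed the job in at about 20 s with the gripper clear of everything; no verdict was reported.

| Check | Result | Limit |
|---|---|---|
| Tray position | About 1 mm from the hood's origin; it stopped firmly against the back stop, about 42 N along the push (about 58 N total at the wrist) | 6 mm along, 14 mm across |
| Tray angle | About 2° or less from the hood's axis | About 5.7° |
| Dial | 10.7–10.9°, mark at about 9.2° (about 1.6° short) | About 7° |
| Bystanders | Unmoved to within the camera's accuracy (5 mm or less) | 30 mm |

- **Mark bearing:** My first, more distant look put the mark at 11–12°, while the close-up and the well's edges gave about 9°. The dial is within tolerance either way.
- **Roof:** There was no sign of contact, but I had no direct sensor for it.

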